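Fold the sprung leg of a tabletop ironing board and clip it home

TASK

The tabletop ironing board lies face down on the laundry counter to be put away; its nose-end leg is folded already, its wide-end leg still stands up. Push the standing leg over against its springs until it snaps down towards the middle of the board, then press its crossbar firmly but without leaning hard on it, just until it clicks fully home in its clip, and let go. Do not shove, tip or lift the board, and leave the spray bottle and the tub of pegs alone.

Things in the scene. Friction and masses are not known exactly. Their poses are not given: they have to be found in the camera images.
- board: Ironing board, loose, face down, 1.5 kg: 520 mm along its y, 300 mm along x, 22 mm thick; blue pad below, white perforated steel on top. Origin on the counter under its middle; +y to the square wide end with the standing leg, -y to the rounded nose, z up. The folded nose-end leg lies on it at y -200 to -45 mm, up to 53 mm above the counter.
- leg (a joint): Angle of the standing leg, rad: 0 standing (leans 10 deg outward), grows as it folds to the middle. Springs push it back to 0 until about 1.0, then onward: felt at the crossbar, 5 N at 0, falling to nil at 1.0. Let go beyond, it snaps down onto the clip's jaws at 1.62 to 1.695 and rests there, not yet home. Home lies somewhere in 1.713 to 1.78, differing from board to board.
- bar_mid (a point): Middle of the standing leg's crossbar, on its axis: a 16 mm steel tube along board x, 155 mm from the hinge line, 195 mm above the counter when standing. The bare tube runs 65 mm either side of this point, then come 21 mm rubber sleeves and the two side tubes at 115 mm. Folded home, its axis lies about 42 mm above the counter, 25 mm from the board's middle, on the +y side.
- leg_hinge (a point): Middle of the standing leg's hinge line, which runs along board x: 180 mm from the board's origin along its +y, 42 mm above the counter. Axes as the board's; fixed to the board.
- clip_seat (a point): Grey plastic spring clip for the crossbar, 24 x 36 mm, 45 mm to board +x of the bar's middle. This point: nominal tube axis when home; the true seat is up to 5 mm higher or lower from board to board. Pressed at its middle the bar resists from 13 mm above home, most (10 to 14 N) about 7 mm above, eases, clicks in over the last 2 mm and stops hard; before, it springs back. Over 20 N bends it.
- spray: White spray bottle with a grey trigger head, 200 mm tall, 76 mm across, to the left of the board; origin under its middle. Leave alone.
- peg_tub: White round tub of clothes pegs, 132 mm across, 80 mm tall, to the left of the board; origin under its middle. Leave alone.

How it is judged (in metres and radians):
On the way, in this order (a step that is already met when the one before it is completed fails the run):
1. the leg has gone past its over-centre point (value of joint leg above 1.2 rad).
2. the crossbar is home in its clip (value of joint leg above 1.704 rad), for 0.2 s.
At the end, for the whole second after the job is handed in: The leg is folded and its crossbar sits fully home in the clip (leg angle above 1.704 rad) with nothing moving; the board lies flat within 50 mm of where it lay (value of joint leg above 1.704 rad and velocity of joint leg below 0.05 rad/s and linear speed of board below 0.01 m/s and distance of board from where it was at the start of the episode below 0.05 m and angle between board's own z axis and vertical below 0.03 rad); the robot touches nothing.
It fails at once if the robot bears on the leg with more than 20 N (contact force between leg and the fingers above 20 N or contact force between leg and the arm above 20 N).
It fails at once if the board is shoved more than 50 mm (distance of board from where it was at the start of the episode above 0.05 m).
It fails at once if the board is tipped by more than 0.1 rad (angle between board's own z axis and vertical above 0.1 rad).
It fails at once if the spray bottle or the tub of pegs is pushed more than 30 mm (distance of any of spray, peg_tub from where it was at the start of the episode above 0.03 m).
It also fails if it takes over 56 s, if anything falls off the work surface, if the arm or the gripper's body presses on something with over 40 N, if the wrist force passes 120 N, or if a joint passes its speed limit or range.

ROBOT

A 6-joint arm with a two-finger parallel gripper is mounted at the origin on the work surface. World frame = base frame: x ahead of the robot, y to its left, z up, the work surface at z = 0. Lengths are in mm, angles in rad, forces in N, time in s.
With the tool pointing down it reaches from about 350 to 775 mm from the base axis. Payload 7.3 kg.
Tool frame: the origin (TCP) lies at the very end of the fingers, on their centre line; the grasp point (between the pads) lies 19 mm behind it; z points along the fingers, y is the line along which they close (so a half turn about z gives the same grasp; the last joint's range is limited). The gripper opens to 92 mm and grips with 3 to 60 N. Pads are 19 mm wide; open, the fingers measure 130 mm over their backs; the gripper's body (75 mm by 190 mm) begins 47 mm behind the grasp point.
Start: joints at [-1.445, 0.342, 1.524, -0, 1.275, -0.146], TCP at [140.967, -505.74, 226.741] pointing down, gripper open.
Joint ranges: [-2.53, 2.53], [-0.77, 2.02], [0.04, 2.7], [-1, 4.14], [0.28, 2.66], [-3.11, 3.11]. Speed limits (rad/s): [2.57, 2.57, 3.14, 3.14, 3.14, 3.14].

INTERFACE

Orientations are given as [roll, pitch, yaw] about the fixed x, y, z axes, in that order (R = Rz(yaw) Ry(pitch) Rx(roll)).
In Python, from plant import get_obs, vision, workorder gives the robot as it stands.
- The arm moves only by the shell command python3 -m pendant 'ROWS' [OPENING]. ROWS is a JSON object of lists of equal length, an entry for each row: "dp": the shift along the tool's x, y, z in m, a list of three; "rotation": the turn, a rotation vector about the tool's x, y, z in rad, a list of three. A call has 1 to 8 rows; each row is the pose to reach, as a shift and turn from the pose commanded when the call began, along the tool's axes at that moment; what a row does not reach only later rows make up. A row lasts 1/8 s, in which the tool goes at most 62.5 mm and 10.7 degrees, less where a joint would pass 70% of its speed; a pose out of reach is approached as far as the arm can. A call with a gripper value outside its range is refused whole. OPENING is the finger opening in m, from 0 to 0.0918, set as the call begins (- or left out, the last holds). The fingers move at their own pace and stop on an object; the grip force is fixed at half the most. Time passes only in rows, so rows that repeat a pose let the fingers close. It gives the time, the measured TCP pose, the force, the opening and the grip force at its end, in the units of the state.
- get_obs(): the state, without advancing time (a new reading comes with each control period).
- vision.capture(name): name is "scene" or "top" or "wrist"; returns a dict with "pixels" (480x640x3 uint8, red, green, blue), "vfov" (degrees; the focal length in pixels is half the picture's height over the tangent of half this angle, whatever the lens; pixels are square), "cx", "cy" (the principal point, pixels), "dist" ([k1, k2, p1, p2, k3] as OpenCV has them; the pictures are not rectified), "pose" (4x4, takes a point from camera to world coordinates); the wrist camera has in their place "T_tool_cam" (4x4, takes a point from camera to tool coordinates, whose origin is the TCP and whose axes are the flange's). Camera axes: x right, y up, looking along -z (the intrinsics and any distortion apply to the point x, -y, -z); pixel columns grow to the right and rows downward; lengths in mm; the calibration is good to about 2 mm. A picture is of the moment at which its call begins: read the wrist's pose just before it. There is no depth.
- workorder.close_job(): hands the job in; it is judged then, once.
The state is a dict: "time": time; "joint_positions": joint angles; "dq": joint speeds; "tau": joint torques, N m; "tool_pos": TCP position; "tcp_rot": TCP orientation; "contact_force": force on the tool from outside, world axes, zero at the start; "moment": the same for the moment, N m; "grip_width": finger opening in mm; "finger_force": force on a finger pad.
Only numpy, scipy, OpenCV 4.12 (cv2) and the standard library are available. Lean on these libraries where they do the work, as an engineer would, in place of code of your own. Each camera call takes 0.05 s, during which the arm holds its last target. There are 200 camera calls.

## Working session

There is one attempt and no reset: what is moved stays moved. The work goes in short steps, Python scripts to look and compute and a shell command to move; the robot and the scene stay as the last step left them, time stands still between calls to the robot, and variables do not carry over. Pictures are saved under pics/ and viewed, at most 10 in all, crops included, and the job is handed in when it is done.

```bash
mkdir -p pics
cat > h.py <<'E'
import numpy as np, cv2
from plant import get_obs, vision, workorder
def snap(n,f):
    o=get_obs(); c=vision.capture(n)
    cv2.imwrite(f'pics/{f}.png',c['pixels'][:,:,::-1])
    np.save(f'pics/{f}.npy',{**{k:v for k,v in c.items() if k!='pixels'},'obs':o},allow_pickle=True)
    return c
def load(f): return np.load(f'pics/{f}.npy',allow_pickle=True).item()
def K(c):
    f=240/np.tan(np.radians(c['vfov'])/2); return np.array([[f,0,c['cx']],[0,f,c['cy']],[0,0,1]])
def proj(c,P):
    P=np.atleast_2d(P).astype(float); T=np.linalg.inv(np.array(c['pose'])); q=P@T[:3,:3].T+T[:3,3]
    q=q*[1,-1,-1]
    return cv2.projectPoints(q.reshape(-1,1,3),np.zeros(3),np.zeros(3),K(c),np.array(c['dist'],float))[0].reshape(-1,2)
def onz(c,uv,z):
    n=cv2.undistortPoints(np.array(uv,float).reshape(-1,1,2),K(c),np.array(c['dist'],float)).reshape(-1,2)
    T=np.array(c['pose']); d=np.c_[n[:,0],-n[:,1],-np.ones(len(n))]@T[:3,:3].T
    o=T[:3,3]; return o+d*((z-o[2])/d[:,2])[:,None]
E
python3 - <<'E'
from h import *
for n in('top','scene'):
    c=snap(n,n+'0'); print(n,c['vfov'],c['cx'],c['cy'],c['dist'],np.round(c['pose'],3).tolist())
print(get_obs())
E
```

```text
top 46.293111220623786 326.1045815806372 243.04654230808484 [0.00748917 0.         0.         0.         0.        ] [[-0.017, 0.997, -0.075, 429.903], [-0.999, -0.015, 0.029, 142.528], [0.027, 0.075, 0.997, 1249.325], [0.0, 0.0, 0.0, 1.0]]
scene 48.90363914953651 324.48362626704903 236.77282451091682 [-0.02471347  0.          0.          0.          0.        ] [[0.369, -0.506, 0.78, 1292.442], [0.929, 0.221, -0.296, -174.215], [-0.023, 0.834, 0.551, 680.827], [0.0, 0.0, 0.0, 1.0]]
{'time': 0.1, 'joint_positions': array([-1.44501030e+00,  3.42669189e-01,  1.52488740e+00,  3.46541909e-07,
        1.27538646e+00, -1.45990824e-01]), 'dq': array([ 0.00035117, -0.00195951, -0.00246568, -0.00034303,  0.00296438,
       -0.00108904]), 'tau': array([ 1.35008308e-03, -4.32004595e+01, -2.44693887e+01,  7.18998467e-02,
        5.25565655e-02, -4.03497711e-05]), 'tool_pos': array([ 140.91550585, -505.37870041,  226.11797301]), 'tcp_rot': array([-3.14025667e+00, -1.96774519e-04,  2.71776620e-01]), 'contact_force': array([ 0.33918551, -0.36656251,  0.40793215]), 'moment': array([ 0.01131693, -0.01647544, -0.00140307]), 'finger_force': 0.0, 'grip_width': 91.70418817925662}
```

View pics/top0.png

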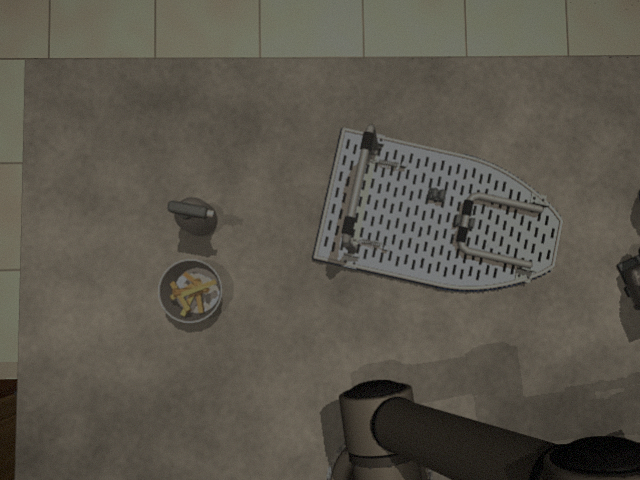

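View pics/scene0.png

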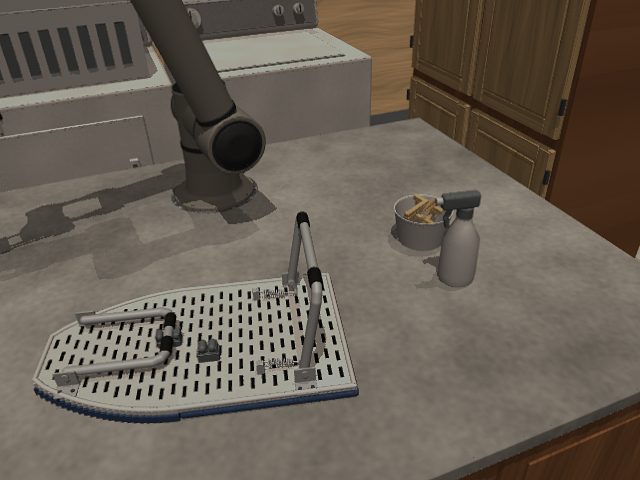

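The top view shows the wide-end corners at (343,128) and (315,261), the clip at (436,196), and the standing crossbar from about (370,130) to (348,235). The scene view shows the bar sleeves at (302,218) and (315,275), and the clip at (208,350). Next I fit the board pose from these points.

Run:
```python
from h import *
from scipy.optimize import least_squares
t,s=load('top0'),load('scene0')
M=np.array([[150,260,22],[-150,260,22],[45,25,45]])
tu=np.array([[343,128],[315,261],[436,196]]); 
S=np.array([[150,260,22],[-150,260,22],[45,25,45]]); su=np.array([[357,389],[328,274],[207,349]])
def W(p,X): 
    c,q=np.cos(p[2]),np.sin(p[2]); return X@np.array([[c,q,0],[-q,c,0],[0,0,1]])+[p[0],p[1],0]
f=lambda p:np.r_[(proj(t,W(p,M))-tu).ravel(),(proj(s,W(p,S))-su).ravel()]
r=least_squares(f,[550,50,0.]); p=r.x; print(p,np.round(r.fun,1))
np.save('p.npy',p)
pts=np.array([[-150,260,22],[150,260,22],[0,-260,22],[0,180,42],[0,207,195],[115,207,195],[-115,207,195],[65,207,195],[-65,207,195],[45,25,42],[0,25,42]])
w=W(p,pts);print(np.round(w,1).tolist())
for c,n in((t,'top0'),(s,'scene0')):
    im=cv2.imread(f'pics/{n}.png'); u=proj(c,w)
    for a in u: cv2.circle(im,tuple(int(round(v)) for v in a),2,(0,0,255),-1)
    im=im[100:320,290:590] if n=='top0' else im[190:430,20:380]
    im=cv2.resize(im,(400,300)); cv2.imwrite(f'pics/ov_{n}.png',im)
cv2.imwrite('pics/ov.png',np.hstack([cv2.imread('pics/ov_top0.png'),cv2.imread('pics/ov_scene0.png')]))
```

```text
[ 5.75106505e+02 -1.51875727e+02 -2.29250309e-01] [-0.8 -0.9 -1.4 -2.4  2.1 -2.5 -0.6 -2.6 -0.6 -1.  -0.6 -2.1]
[[488.1, 135.4, 22.0], [780.3, 67.2, 22.0], [516.0, -405.1, 22.0], [616.0, 23.4, 42.0], [622.1, 49.7, 195.0], [734.1, 23.6, 195.0], [510.2, 75.8, 195.0], [685.4, 34.9, 195.0], [558.8, 64.5, 195.0], [624.6, -137.8, 42.0], [580.8, -127.5, 42.0]]
```

View pics/ov.png

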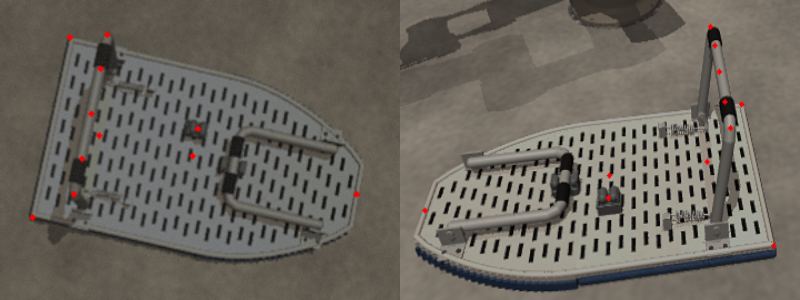

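The fit holds to a few mm. I'll close the fingers, raise the tool and turn its axes to line up with the board (tool x = board x, tool y = board -y).

```bash
python3 -m pendant '{"dp":[[0,0,-0.04],[0,0,-0.08],[0,0,-0.08],[0,0,-0.08],[0,0,-0.08]],"rotation":[[0,0,0.17],[0,0,0.34],[0,0,0.5],[0,0,0.5],[0,0,0.5]]}' 0
cat >> h.py <<'E'
def brd(P):
    p=np.load('p.npy'); c,s=np.cos(p[2]),np.sin(p[2]); d=np.array(P,float)-[p[0],p[1],0]
    return np.array([c*d[0]+s*d[1],-s*d[0]+c*d[1],d[2]])
def where():
    o=get_obs(); print('board-frame TCP',np.round(brd(o['tool_pos']),1),'rot',np.round(o['tcp_rot'],3),'F',np.round(o['contact_force'],1),'t',round(o['time'],2))
E
python3 -c "
from h import *
where()"
```

```text
time: 0.72
tool_pos: [140.9, -505.4, 305.9]
tcp_rot: [-3.14, 0.001, -0.225]
contact_force: [0.1, 0.2, -0.2]
grip_width: 46.4
finger_force: 0.0
board-frame TCP [-342.5 -442.9  305.9] rot [-3.14e+00  1.00e-03 -2.25e-01] F [ 0.1  0.2 -0.2] t 0.72
```

```bash
python3 -m pendant '{"dp":[[0.025,-0.05,0],[0.05,-0.1,0],[0.075,-0.15,0],[0.1,-0.2,0],[0.125,-0.25,0],[0.15,-0.3,0],[0.175,-0.35,0],[0.2,-0.4,0]],"rotation":[[0,0,0],[0,0,0],[0,0,0],[0,0,0],[0,0,0],[0,0,0],[0,0,0],[0,0,0]]}' 0
python3 -m pendant '{"dp":[[0.025,-0.05,0],[0.05,-0.1,0],[0.075,-0.15,0],[0.1,-0.2,0],[0.12,-0.25,0],[0.14,-0.295,0],[0.142,-0.295,0],[0.142,-0.295,0]],"rotation":[[0,0,0],[0,0,0],[0,0,0],[0,0,0],[0,0,0],[0,0,0],[0,0,0],[0,0,0]]}' 0
python3 -c "
from h import *
where()
snap('wrist','w1')"
```

```text
time: 1.72
tool_pos: [427.0, -159.7, 306.3]
tcp_rot: [-3.142, 0.001, -0.226]
contact_force: [1.4, -1.0, 0.3]
grip_width: 0.3
finger_force: 0.0
time: 2.72
tool_pos: [631.0, 93.7, 305.6]
tcp_rot: [3.141, 0.002, -0.227]
contact_force: [0.2, 0.0, 0.7]
grip_width: 0.5
finger_force: 0.0
board-frame TCP [ -1.3 251.8 305.6] rot [ 3.141e+00  2.000e-03 -2.270e-01] F [0.2 0.  0.7] t 2.73
```

View pics/w1.png

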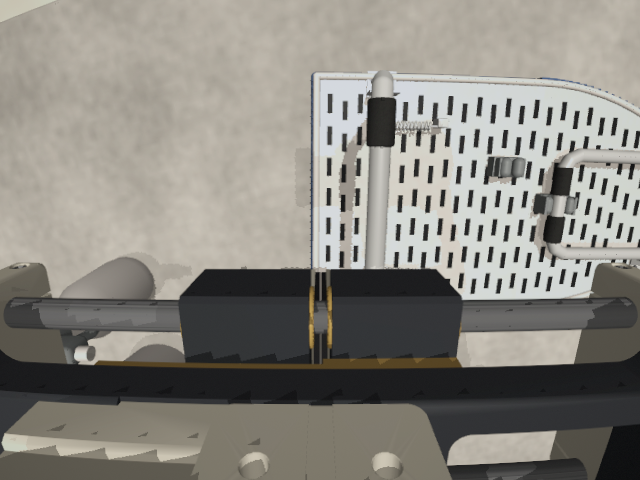

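The wrist view shows the bare crossbar at column 380, just to the -y side of the closed fingers (column 320), with clear space for the fingers to come down behind it. I descend there.

```bash
python3 -m pendant '{"dp":[[0,0,0.04],[0,0,0.08],[0,0,0.12],[0,0,0.132],[0,0,0.132]],"rotation":[[0,0,0],[0,0,0],[0,0,0],[0,0,0],[0,0,0]]}' 0
python3 -m pendant '{"dp":[[0,0.004,0],[0,0.008,0],[0,0.012,0],[0,0.016,0],[0,0.02,0],[0,0.022,0],[0,0.022,0]],"rotation":[[0,0,0],[0,0,0],[0,0,0],[0,0,0],[0,0,0],[0,0,0],[0,0,0]]}' 0
python3 -c "
from h import *
where()"
```

```text
time: 3.4
tool_pos: [631.3, 93.2, 175.2]
tcp_rot: [3.141, 0.0, -0.229]
contact_force: [-0.2, 0.1, -0.2]
grip_width: 0.3
finger_force: 0.0
time: 4.28
tool_pos: [626.7, 73.4, 175.3]
tcp_rot: [-3.14, -0.001, -0.228]
contact_force: [-0.3, 4.5, 3.5]
grip_width: 0.9
finger_force: 2.6
board-frame TCP [ -1.  231.1 175.3] rot [-3.14e+00 -1.00e-03 -2.28e-01] F [-0.3  4.5  3.5] t 4.28
```

```bash
python3 -m pendant '{"dp":[[0,0.008,0],[0,0.016,0],[0,0.024,0],[0,0.032,0],[0,0.04,0],[0,0.048,0.001],[0,0.054,0.002],[0,0.059,0.003]],"rotation":[[0,0,0],[0,0,0],[0,0,0],[0,0,0],[0,0,0],[0,0,0],[0,0,0],[0,0,0]]}' 0
python3 -c "
from h import *
where()
t=snap('scene','s2')"
```

```text
time: 5.28
tool_pos: [612.8, 14.4, 171.4]
tcp_rot: [3.141, 0.0, -0.228]
contact_force: [0.4, 3.9, 2.3]
grip_width: 0.5
finger_force: 1.8
board-frame TCP [ -1.1 170.5 171.4] rot [ 3.141  0.    -0.228] F [0.4 3.9 2.3] t 5.28
```

View pics/s2.png

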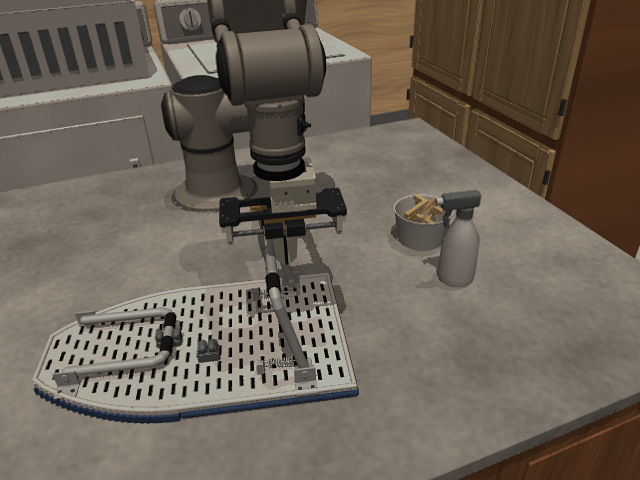

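The board corner is still at (357,389) and the leg is leaning inward with the fingers on its bar, so I follow the arc over centre.

```bash
python3 -m pendant '{"dp":[[0,0.009,0.002],[0,0.018,0.004],[0,0.028,0.008],[0,0.036,0.012],[0,0.044,0.016],[0,0.052,0.021],[0,0.059,0.026],[0,0.065,0.031]],"rotation":[[0,0,0],[0,0,0],[0,0,0],[0,0,0],[0,0,0],[0,0,0],[0,0,0],[0,0,0]]}' 0
python3 -c "
from h import *
where()"
python3 -m pendant '{"dp":[[0,0.006,0.006],[0,0.012,0.012],[0,0.017,0.018],[0,0.022,0.024],[0,0.026,0.03],[0,0.026,0.03],[0,0.026,0.03],[0,0.026,0.03]],"rotation":[[0,0,0],[0,0,0],[0,0,0],[0,0,0],[0,0,0],[0,0,0],[0,0,0],[0,0,0]]}' 0
python3 -c "
from h import *
where()
t=snap('scene','s3')"
```

```text
time: 6.32
tool_pos: [598.2, -49.0, 140.3]
tcp_rot: [3.141, 0.0, -0.228]
contact_force: [0.0, 0.8, 1.4]
grip_width: 0.5
finger_force: 0.5
board-frame TCP [ -0.9 105.4 140.3] rot [ 3.141  0.    -0.228] F [0.  0.8 1.4] t 6.33
time: 7.32
tool_pos: [592.6, -73.6, 111.0]
tcp_rot: [3.142, -0.001, -0.228]
contact_force: [-1.0, -0.2, -0.0]
grip_width: 0.3
finger_force: 0.0
board-frame TCP [ -0.7  80.3 111. ] rot [ 3.142e+00 -1.000e-03 -2.280e-01] F [-1.  -0.2 -0. ] t 7.33
```

View pics/s3.png

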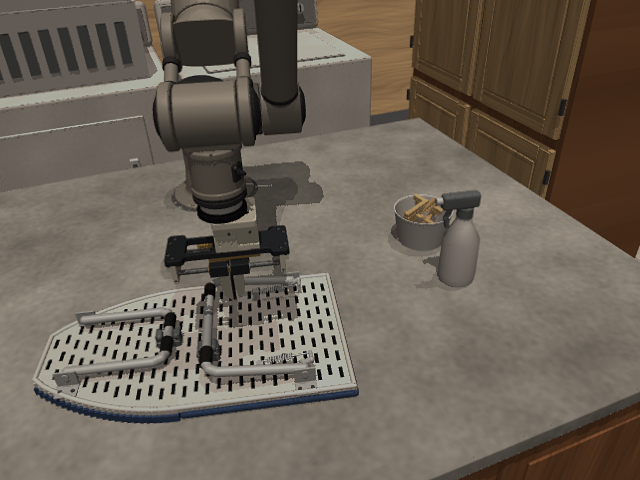

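The leg has snapped down: its bar now lies from (208,295) to (207,355), on the clip's jaws. I move the fingertips over the bar's middle and come down carefully.

```bash
python3 -m pendant '{"dp":[[0,0.02,-0.01],[0,0.04,-0.01],[0.001,0.054,-0.01],[0.001,0.054,0.01],[0.001,0.054,0.03],[0.001,0.054,0.035],[0.001,0.054,0.035]],"rotation":[[0,0,0],[0,0,0],[0,0,0],[0,0,0],[0,0,0],[0,0,0],[0,0,0]]}' 0
python3 -c "
from h import *
where()"
python3 -m pendant '{"dp":[[0,0,0.0015],[0,0,0.003],[0,0,0.0045],[0,0,0.006]],"rotation":[[0,0,0],[0,0,0],[0,0,0],[0,0,0]]}' 0
```

```text
time: 8.25
tool_pos: [581.1, -127.0, 75.7]
tcp_rot: [3.142, 0.0, -0.229]
contact_force: [0.4, -0.3, 0.6]
grip_width: 0.0
finger_force: 0.0
board-frame TCP [ 0.2 25.6 75.7] rot [ 3.142  0.    -0.229] F [ 0.4 -0.3  0.6] t 8.25
time: 8.75
tool_pos: [581.2, -126.5, 69.7]
tcp_rot: [3.141, -0.0, -0.228]
contact_force: [1.0, -0.3, -0.6]
grip_width: 0.6
finger_force: 0.0
```

```bash
python3 -m pendant '{"dp":[[0,0,0.001],[0,0,0.002],[0,0,0.003]],"rotation":[[0,0,0],[0,0,0],[0,0,0]]}' 0
python3 -m pendant '{"dp":[[0,0,0.001],[0,0,0.002],[0,0,0.003]],"rotation":[[0,0,0],[0,0,0],[0,0,0]]}' 0
```

```text
time: 9.12
tool_pos: [581.2, -126.5, 67.1]
tcp_rot: [3.141, -0.0, -0.228]
contact_force: [-2.9, 0.7, 6.6]
grip_width: 0.3
finger_force: 3.3
time: 9.5
tool_pos: [581.3, -126.8, 65.2]
tcp_rot: [3.141, -0.001, -0.228]
contact_force: [-4.5, 0.7, 12.2]
grip_width: 0.2
finger_force: 5.7
```

```bash
python3 -m pendant '{"dp":[[-0.0005,0,0.0005],[-0.0005,0,0.001]],"rotation":[[0,0,0],[0,0,0]]}' 0
python3 -m pendant '{"dp":[[0,0,0.0005],[0,0,0.001]],"rotation":[[0,0,0],[0,0,0]]}' 0
```

```text
time: 9.75
tool_pos: [581.2, -126.9, 64.5]
tcp_rot: [3.141, -0.002, -0.228]
contact_force: [-3.8, -0.5, 13.5]
grip_width: 0.1
finger_force: 6.8
time: 10.0
tool_pos: [581.2, -127.0, 63.6]
tcp_rot: [3.141, -0.002, -0.228]
contact_force: [-4.5, -0.8, 12.6]
grip_width: 0.6
finger_force: 6.8
```

```bash
python3 -m pendant '{"dp":[[-0.0005,0,0.0005],[-0.0005,0,0.001]],"rotation":[[0,0,0],[0,0,0]]}' 0
python3 -m pendant '{"dp":[[0,0,0.0005],[0,0,0.001]],"rotation":[[0,0,0],[0,0,0]]}' 0
```

```text
time: 10.25
tool_pos: [581.1, -127.1, 62.9]
tcp_rot: [3.14, -0.003, -0.228]
contact_force: [-2.8, -1.4, 12.6]
grip_width: 0.4
finger_force: 6.2
time: 10.5
tool_pos: [581.1, -127.2, 61.8]
tcp_rot: [3.14, -0.003, -0.228]
contact_force: [-4.1, -1.1, 14.3]
grip_width: 0.6
finger_force: 7.2
```

```bash
python3 -m pendant '{"dp":[[-0.0005,0,0.0005],[-0.0005,0,0.001]],"rotation":[[0,0,0],[0,0,0]]}' 0
python3 -m pendant '{"dp":[[-0.0003,0,0.0005],[-0.0003,0,0.001]],"rotation":[[0,0,0],[0,0,0]]}' 0
```

```text
time: 10.75
tool_pos: [581.1, -127.3, 61.1]
tcp_rot: [3.14, -0.005, -0.228]
contact_force: [-1.2, -3.1, 10.2]
grip_width: 0.4
finger_force: 5.2
time: 11.0
tool_pos: [581.0, -127.4, 60.3]
tcp_rot: [3.14, -0.005, -0.228]
contact_force: [-2.5, -2.5, 12.4]
grip_width: 0.3
finger_force: 5.7
```

```bash
python3 -m pendant '{"dp":[[0,0,0.0005],[0,0,0.001]],"rotation":[[0,0,0],[0,0,0]]}' 0
python3 -m pendant '{"dp":[[0,0,0.0005],[0,0,0.001]],"rotation":[[0,0,0],[0,0,0]]}' 0
python3 -m pendant '{"dp":[[0,0,0.0005],[0,0,0.001]],"rotation":[[0,0,0],[0,0,0]]}' 0
```

```text
time: 11.25
tool_pos: [581.0, -127.5, 58.8]
tcp_rot: [3.14, -0.005, -0.228]
contact_force: [-0.9, -3.0, 11.1]
grip_width: 0.6
finger_force: 5.4
time: 11.5
tool_pos: [580.9, -127.6, 57.9]
tcp_rot: [3.14, -0.005, -0.228]
contact_force: [-0.3, -3.0, 11.4]
grip_width: 0.7
finger_force: 5.5
time: 11.75
tool_pos: [580.8, -127.6, 56.4]
tcp_rot: [3.14, -0.005, -0.228]
contact_force: [-0.5, -4.0, 4.8]
grip_width: 0.4
finger_force: 2.7
```

```bash
python3 -m pendant '{"dp":[[0,0,0.0005],[0,0,0.0005]],"rotation":[[0,0,0],[0,0,0]]}' 0
python3 -m pendant '{"dp":[[0,0,0.0005],[0,0,0.0005]],"rotation":[[0,0,0],[0,0,0]]}' 0
```

```text
time: 12.0
tool_pos: [580.0, -126.5, 54.7]
tcp_rot: [3.141, -0.002, -0.228]
contact_force: [0.7, -2.9, 5.4]
grip_width: 0.5
finger_force: 3.0
time: 12.25
tool_pos: [580.1, -126.6, 54.7]
tcp_rot: [3.141, -0.002, -0.228]
contact_force: [-0.4, -2.8, 6.6]
grip_width: 0.8
finger_force: 3.4
```

```bash
python3 -m pendant '{"dp":[[0,0,0.0005],[0,0,0.0005]],"rotation":[[0,0,0],[0,0,0]]}' 0
python3 -m pendant '{"dp":[[0,0,0.0003],[0,0,0.0003]],"rotation":[[0,0,0],[0,0,0]]}' 0
```

```text
time: 12.5
tool_pos: [580.1, -126.5, 54.6]
tcp_rot: [3.141, -0.002, -0.228]
contact_force: [-1.0, -2.4, 11.0]
grip_width: 0.5
finger_force: 5.2
time: 12.75
tool_pos: [580.1, -126.6, 54.5]
tcp_rot: [3.141, -0.002, -0.228]
contact_force: [-2.0, -1.6, 12.6]
grip_width: 0.3
finger_force: 6.2
```

The bar jumped 56.4→54.7 mm and then stopped hard: the force climbs with no further travel, so it has clicked home. I let go, retreat and check.

```bash
python3 -m pendant '{"dp":[[0,0,-0.001],[0,0,-0.003],[0,0,-0.01],[0,0,-0.03],[0,0,-0.07],[0,0,-0.12],[0,0,-0.16],[0,0,-0.16]],"rotation":[[0,0,0],[0,0,0],[0,0,0],[0,0,0],[0,0,0],[0,0,0],[0,0,0],[0,0,0]]}' 0
python3 -c "
from h import *
where()
snap('scene','s4'); t=load('s4')
from h import *
p=np.load('p.npy'); c,q=np.cos(p[2]),np.sin(p[2])
B=np.array([[x,180-155*np.sin(a-.1745),42+155*np.cos(a-.1745)] for a in (1.62,1.66,1.70,1.74) for x in (-90,0,90)])
w=B@np.array([[c,q,0],[-q,c,0],[0,0,1]])+[p[0],p[1],0]
print(np.round(proj(t,w)))
a=cv2.imread('pics/s3.png')[270:400,130:330];b=cv2.imread('pics/s4.png')[270:400,130:330]
cv2.imwrite('pics/cmp.png',cv2.resize(np.hstack([a,b]),(800,260),interpolation=cv2.INTER_CUBIC))"
```

```text
time: 13.75
tool_pos: [580.8, -126.3, 216.6]
tcp_rot: [3.141, -0.007, -0.228]
contact_force: [0.1, 0.8, 0.1]
grip_width: 0.7
finger_force: 0.0
board-frame TCP [-2.000e-01  2.620e+01  2.166e+02] rot [ 3.141 -0.007 -0.228] F [0.1 0.8 0.1] t 13.75
[[208. 289.]
 [207. 321.]
 [205. 360.]
 [208. 292.]
 [207. 324.]
 [205. 362.]
 [209. 294.]
 [207. 327.]
 [205. 365.]
 [209. 297.]
 [207. 329.]
 [206. 368.]]
```

View pics/cmp.png

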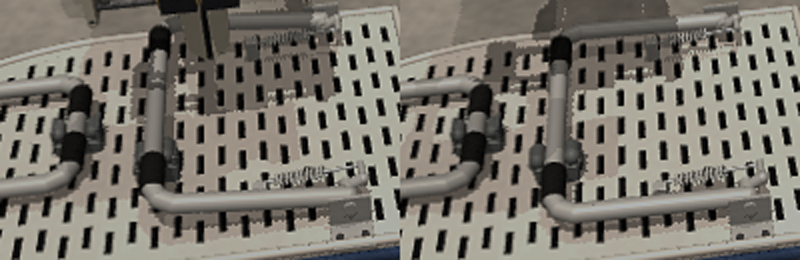

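The right crop, taken after pressing, shows the bar about 8 px lower than before. It sits between the clip's jaws at about (555,158) and stays there with the robot clear, and the board has not moved.

```bash
python3 -c "
from plant import workorder
print(workorder.close_job())"
```

```text
the job is handed in; nothing more can be done
None
```

The leg is folded and its crossbar clicked home in the clip; wrist-force readings stayed under about 15 N, the board and the other things were left in place, and the job is handed in, though no verdict came back.

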